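# Post the dull planer knives and shut the return box

### The arm

A 6-joint arm with a two-finger parallel gripper is mounted at the origin on the work surface. World frame = base frame: x ahead of the robot, y to its left, z up, the work surface at z = 0. Lengths are in m, angles in rad, forces in N, time in s.
With the tool pointing down it reaches from about 0.275 to 0.75 m from the base axis. Payload 10.2 kg.
Tool frame: the origin (TCP) lies at the centre of the arm's flange, where the gripper is bolted on; the fingertips stand 166 mm ahead of it and the grasp point (between the pads) lies 147 mm ahead of it (robot.tips_ahead is the distance from the TCP to the fingertips, in m); z points along the fingers, y is the line along which they close (so a half turn about z gives the same grasp; the last joint's range is limited). The gripper opens to 88 mm and grips with 3 to 60 N. Pads are 18 mm wide; open, the fingers measure 123 mm over their backs; the gripper's body (75 mm by 187 mm) begins 45 mm behind the grasp point.
Start: joints at [-1.566, 0.313, 1.498, -0, 1.331, -0.223], TCP at [0.119, -0.511, 0.405] pointing down, gripper open.
Joint ranges: [-2.94, 2.94], [-0.97, 2.17], [0.19, 2.56], [-1.23, 4.37], [0.02, 3.11], [-2.88, 2.88]. Speed limits (rad/s): [2.39, 2.39, 3.01, 3.14, 3.14, 3.14].

### API

Orientations are given as a unit quaternion [w, x, y, z].
In Python, from workcell import robot, optics, finish_job gives the robot as it stands (robot), with the cameras (optics) and the job as plain functions.
- The arm moves only by the shell command python3 shift.py 'ROWS' [OPENING] [FORCE]. ROWS is a JSON list of rows, 1 to 10 of them, each an object with the fields sx, sy, sz (the shift in shares of the most that a row can go, 1 being 50 mm), rz (a turn about the tool's z in parts of the range, where 1.0 means 2 pi rad); a field left out counts as zero; each row shifts and turns the commanded pose from where the row before left it, along the tool's axes as they then stand; what a row does not reach is not made up. A row lasts 1/10 s, in which the tool goes at most 0.05 m and 0.15 rad, less where a joint would pass 70% of its speed; a pose out of reach is approached as far as the arm can. OPENING is the finger opening in m, set as the command begins (- or left out keeps the last). The fingers move at their own pace and stop on an object; FORCE is the grip in N (left out, the last holds). Time passes only in rows, so rows that do not move let the fingers close. It prints the time, the measured TCP pose, the force, the opening and the grip force at its end. Input that does not fit is refused with a message, and nothing moves.
- robot.observe(): the state, without advancing time (a new reading comes with each control period).
- optics.capture(name): name is "scene" or "top"; returns a dict with "pixels" (480x640x3 uint8, red, green, blue), "fx", "fy", "cx", "cy" (pixels), "extrinsics" (4x4, takes a point from world to camera coordinates). Camera axes: x right, y up, looking along -z (the intrinsics and any distortion apply to the point x, -y, -z); pixel columns grow to the right and rows downward; lengths in m; the calibration is good to about 2 mm. A picture is of the moment at which its call begins. There is no depth.
- finish_job(): hands the job in; it is judged then, once.
The state is a dict: "time_s": time; "qpos": joint angles; "dq": joint speeds; "joint_efforts": joint torques, N m; "tool_pos": TCP position; "tool_rot": TCP orientation; "force": force on the tool from outside, world axes, zero at the start; "ft_torque": the same for the moment, N m; "opening": finger opening in m; "finger_force": force on a finger pad.
Only numpy, scipy, OpenCV 4.12 (cv2) and the standard library are available. Lean on these libraries where they do the work, as an engineer would, in place of code of your own. Each camera call takes 0.05 s, during which the arm holds its last target. There are 200 camera calls.

### The job

Post every orange case of dull planer knives lengthwise through the slot of the return box until it has dropped wholly inside, then gently lower the hinged cover until it lies flat shut over the loading tray, without letting it slam. Leave the green case of sharp knives and the push block where they are.

Things in the scene. Friction and masses are not known exactly. Their poses are not given: they have to be found in the camera images.
- dull1: ORANGE case of dull planer knives, to be posted: a flat plastic knife case, 96 (its x) x 50 (its y) x 12 mm (its z), about 0.11 kg, black seam round its edge and a steel-coloured strip on its top face; origin: centre of its underside; it may lie either side up. Some orange cases are absent in some runs.
- dull1_p (a point): middle of the +x end face of dull1
- dull1_m (a point): middle of the -x end face of dull1
- dull2: ORANGE case of dull planer knives, to be posted: a flat plastic knife case, 96 (its x) x 50 (its y) x 12 mm (its z), about 0.11 kg, black seam round its edge and a steel-coloured strip on its top face; origin: centre of its underside; it may lie either side up. Some orange cases are absent in some runs.
- dull2_p (a point): middle of the +x end face of dull2
- dull2_m (a point): middle of the -x end face of dull2
- dull3: ORANGE case of dull planer knives, to be posted: a flat plastic knife case, 96 (its x) x 50 (its y) x 12 mm (its z), about 0.11 kg, black seam round its edge and a steel-coloured strip on its top face; origin: centre of its underside; it may lie either side up. Some orange cases are absent in some runs.
- dull3_p (a point): middle of the +x end face of dull3
- dull3_m (a point): middle of the -x end face of dull3
- dull4: ORANGE case of dull planer knives, to be posted: a flat plastic knife case, 96 (its x) x 50 (its y) x 12 mm (its z), about 0.11 kg, black seam round its edge and a steel-coloured strip on its top face; origin: centre of its underside; it may lie either side up. Some orange cases are absent in some runs.
- dull4_p (a point): middle of the +x end face of dull4
- dull4_m (a point): middle of the -x end face of dull4
- dull5: ORANGE case of dull planer knives, to be posted: a flat plastic knife case, 96 (its x) x 50 (its y) x 12 mm (its z), about 0.11 kg, black seam round its edge and a steel-coloured strip on its top face; origin: centre of its underside; it may lie either side up. Some orange cases are absent in some runs.
- dull5_p (a point): middle of the +x end face of dull5
- dull5_m (a point): middle of the -x end face of dull5
- sharp: GREEN case of freshly sharpened knives, stays where it lies: a flat plastic knife case, 96 (its x) x 50 (its y) x 12 mm (its z), about 0.11 kg, black seam round its edge and a steel-coloured strip on its top face; origin: centre of its underside; it may lie either side up
- return_box: white sheet-metal return box, orange patch on its front, fixed on the bench, x -115 to 150, |y| < 75, 170 mm high. Origin: on the bench (z=0) under the middle of the slot, in the outer (robot-side) face of the slot wall; +x = posting direction. x -115 to 0, |y| < 70 is a flat slippery loading tray, floor at 135 mm, open in front, between side walls 5 mm thick with tops at 170 mm
- slot (a point): middle of the slot's lower edge, at tray height (box frame 0, 0, 135 mm), axes as the box. Slot 56 mm wide (y), 20 mm high from the tray floor, in a grey wall 5 mm thick (x 0 to 5 mm) across the tray's end, top at 170 mm. Two black guides 20 mm high flare from the slot's sides over the last 18 mm of tray to a 73 mm mouth
- hopper (a point): centre of the hopper's floor (box frame 75, 0, 5 mm), axes as the box. The hopper, x 5 to 145 mm, 140 mm wide, has a fixed clear roof in a dark frame, top at 170 mm. Its floor lies 130 mm below the slot: a case pushed till its rear end is at the slot wall's outer face tips and drops inside. It holds all the cases
- cover (a joint): angle of the grey hinged cover of the loading tray: 0 = closed, lying flat over the tray on the walls' tops; it grows as it opens, to 2.2 rad (leaning outward, past upright). A stiff hinge: it stays where it is left; 2 to 4 N at its free edge move it. Plate 112 mm (along box x) x 145 mm x 6 mm
- cover_hinge (a point): middle of the cover's hinge line, which runs along box x at box frame y = +75 mm, height 170 mm (on the plate's underside); box frame x = -59 mm. The closed plate reaches from it 145 mm towards box -y, its top 6 mm higher
- cover_edge (a point): middle of the cover's free edge, 145 mm from the hinge, at half the plate's thickness
- push_block: bystander: yellow push block with a black handle, 160 x 75 x 81 mm high, loose; origin: centre of its underside

How it is judged:
On the way, in this order (a step that is already met when the one before it is completed fails the run):
1. all the orange cases present are wholly through the slot, in the hopper, with the cover still open (x of dull1_p in the frame of hopper between -0.079 and 0.075 m and z of dull1_p in the frame of hopper between -0.01 and 0.162 m and y of dull1_p in the frame of hopper between -0.072 and 0.072 m and x of dull1_m in the frame of hopper between -0.079 and 0.075 m and z of dull1_m in the frame of hopper between -0.01 and 0.162 m and y of dull1_m in the frame of hopper between -0.072 and 0.072 m and x of dull2_p in the frame of hopper between -0.079 and 0.075 m and z of dull2_p in the frame of hopper between -0.01 and 0.162 m and y of dull2_p in the frame of hopper between -0.072 and 0.072 m and x of dull2_m in the frame of hopper between -0.079 and 0.075 m and z of dull2_m in the frame of hopper between -0.01 and 0.162 m and y of dull2_m in the frame of hopper between -0.072 and 0.072 m and x of dull3_p in the frame of hopper between -0.079 and 0.075 m and z of dull3_p in the frame of hopper between -0.01 and 0.162 m and y of dull3_p in the frame of hopper between -0.072 and 0.072 m and x of dull3_m in the frame of hopper between -0.079 and 0.075 m and z of dull3_m in the frame of hopper between -0.01 and 0.162 m and y of dull3_m in the frame of hopper between -0.072 and 0.072 m and x of dull4_p in the frame of hopper between -0.079 and 0.075 m and z of dull4_p in the frame of hopper between -0.01 and 0.162 m and y of dull4_p in the frame of hopper between -0.072 and 0.072 m and x of dull4_m in the frame of hopper between -0.079 and 0.075 m and z of dull4_m in the frame of hopper between -0.01 and 0.162 m and y of dull4_m in the frame of hopper between -0.072 and 0.072 m and x of dull5_p in the frame of hopper between -0.079 and 0.075 m and z of dull5_p in the frame of hopper between -0.01 and 0.162 m and y of dull5_p in the frame of hopper between -0.072 and 0.072 m and x of dull5_m in the frame of hopper between -0.079 and 0.075 m and z of dull5_m in the frame of hopper between -0.01 and 0.162 m and y of dull5_m in the frame of hopper between -0.072 and 0.072 m and value of joint cover above 0.8 rad), for 0.2 s.
2. the cover is lowered shut (value of joint cover below 0.05 rad), for 0.2 s.
At the end, for the whole second after the job is handed in: Both ends of every orange case present lie inside the hopper, none standing out of the slot by more than 4 mm, the cases are at rest, the cover is within 0.05 rad of shut, and the green case and push block are within 50 mm of where they began (x of dull1_p in the frame of hopper between -0.079 and 0.075 m and z of dull1_p in the frame of hopper between -0.01 and 0.162 m and y of dull1_p in the frame of hopper between -0.072 and 0.072 m and x of dull1_m in the frame of hopper between -0.079 and 0.075 m and z of dull1_m in the frame of hopper between -0.01 and 0.162 m and y of dull1_m in the frame of hopper between -0.072 and 0.072 m and x of dull2_p in the frame of hopper between -0.079 and 0.075 m and z of dull2_p in the frame of hopper between -0.01 and 0.162 m and y of dull2_p in the frame of hopper between -0.072 and 0.072 m and x of dull2_m in the frame of hopper between -0.079 and 0.075 m and z of dull2_m in the frame of hopper between -0.01 and 0.162 m and y of dull2_m in the frame of hopper between -0.072 and 0.072 m and x of dull3_p in the frame of hopper between -0.079 and 0.075 m and z of dull3_p in the frame of hopper between -0.01 and 0.162 m and y of dull3_p in the frame of hopper between -0.072 and 0.072 m and x of dull3_m in the frame of hopper between -0.079 and 0.075 m and z of dull3_m in the frame of hopper between -0.01 and 0.162 m and y of dull3_m in the frame of hopper between -0.072 and 0.072 m and x of dull4_p in the frame of hopper between -0.079 and 0.075 m and z of dull4_p in the frame of hopper between -0.01 and 0.162 m and y of dull4_p in the frame of hopper between -0.072 and 0.072 m and x of dull4_m in the frame of hopper between -0.079 and 0.075 m and z of dull4_m in the frame of hopper between -0.01 and 0.162 m and y of dull4_m in the frame of hopper between -0.072 and 0.072 m and x of dull5_p in the frame of hopper between -0.079 and 0.075 m and z of dull5_p in the frame of hopper between -0.01 and 0.162 m and y of dull5_p in the frame of hopper between -0.072 and 0.072 m and x of dull5_m in the frame of hopper between -0.079 and 0.075 m and z of dull5_m in the frame of hopper between -0.01 and 0.162 m and y of dull5_m in the frame of hopper between -0.072 and 0.072 m and value of joint cover below 0.05 rad and linear speed of each of dull1, dull2, dull3, dull4, dull5 below 0.03 m/s and distance of each of sharp, push_block from where it was at the start of the episode below 0.05 m); the robot touches nothing.
It fails at once if the green case is moved more than 50 mm (distance of sharp from where it was at the start of the episode above 0.05 m).
It fails at once if the push block is moved more than 50 mm (distance of push_block from where it was at the start of the episode above 0.05 m).
It fails at once if the cover is slammed (turns shut faster than 3 rad/s) (velocity of joint cover below -3 rad/s).
Of dull1, dull2, dull3, dull4, dull5 only 3 to 5 are there at a start; the rules pass over those that are not, and their reading is None.
At some moment in a run one of dull1, dull2, dull3, dull4, dull5 may be knocked a few centimetres aside while the robot is not near it.
Once in a run the grip may slacken for a moment while it holds something.
It also fails if it takes over 210 s, if anything falls off the work surface, if the arm or the gripper's body presses on something with over 40 N, if the wrist force passes 120 N, or if a joint passes its speed limit or range.

## Working session

There is one attempt and no reset: what is moved stays moved. The work goes in short steps, Python scripts to look and compute and a shell command to move; the robot and the scene stay as the last step left them, time stands still between calls to the robot, and variables do not carry over. Pictures are saved under pics/ and viewed, at most 14 in all, crops included, and the job is handed in when it is done.

```bash
ls; mkdir -p pics
python3 - <<'E'
from workcell import robot, optics, finish_job
import cv2
for n in("scene","top"):
    c=optics.capture(n); cv2.imwrite(f"pics/{n}0.png",c["pixels"][:,:,::-1]); print(n,{k:v for k,v in c.items() if k!="pixels"})
print(robot.observe())
E
```

```text
pics
shift.py
workcell.py
  5 shift.py
  3 workcell.py
  8 total
scene {'fx': 592.9971213046126, 'fy': 592.9971213046126, 'cx': 316.78283777546955, 'cy': 232.80678543745395, 'extrinsics': array([[ 0.63919058,  0.76903871,  0.00385466, -0.38937417],
       [-0.50751245,  0.41804518,  0.75343835,  0.15223504],
       [ 0.57781183, -0.48354699,  0.65750726, -1.91673301],
       [ 0.        ,  0.        ,  0.        ,  1.        ]])}
top {'fx': 548.5247306971764, 'fy': 548.5247306971764, 'cx': 299.4658447047099, 'cy': 235.1930897350002, 'extrinsics': array([[-1.26082569e-02, -9.99911246e-01, -4.30485857e-03,
         8.03681021e-02],
       [ 9.77747862e-01, -1.32301611e-02,  2.09365901e-01,
        -5.54387326e-01],
       [-2.09404273e-01, -1.56932720e-03,  9.77827893e-01,
        -1.63271385e+00],
       [ 0.00000000e+00,  0.00000000e+00,  0.00000000e+00,
         1.00000000e+00]])}
{'time_s': 0.1, 'qpos': array([-1.56638809e+00,  3.13396737e-01,  1.49837315e+00,  1.86857101e-05,
        1.33099719e+00, -2.23374601e-01]), 'dq': array([ 0.00096577, -0.00277799, -0.0012162 ,  0.00042812, -0.00050691,
        0.00106763]), 'joint_efforts': array([ 2.52084494e-03, -4.02818549e+01, -2.52646154e+01,  6.95858267e-02,
        3.42758093e-02, -6.53469488e-05]), 'tool_pos': array([ 0.11855702, -0.51140281,  0.40421228]), 'tool_rot': array([-5.82701167e-04,  9.93521461e-01,  1.13643130e-01,  7.31809728e-05]), 'force': array([ 0.23590932, -0.21091002, -0.1893949 ]), 'ft_torque': array([-0.01216724,  0.00115368, -0.02354674]), 'finger_force': 0.0, 'opening': 0.08835467609545865}
```

View pics/top0.png

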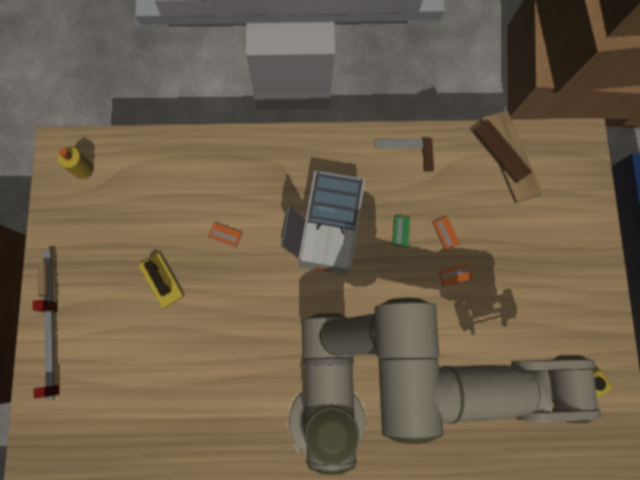

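View pics/scene0.png

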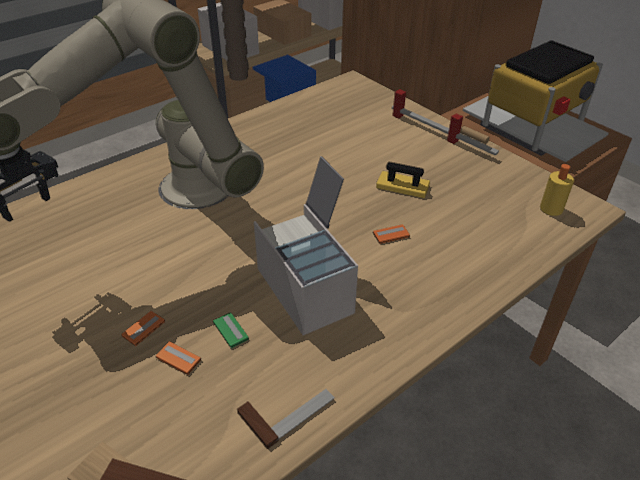

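The top view shows the box near (330,225), orange cases at (225,234), (446,232) and (456,275), the green case at (401,230), and the push block at (160,280). The scene view agrees with this: the cover stands upright on the box's +y side. More cases could be hidden under the arm. Next I'll measure.

```bash
cat > h.py <<'E'
import cv2, numpy as np
from workcell import robot, optics, finish_job
def cap(n,save=None):
    c=optics.capture(n)
    if save: cv2.imwrite(f"pics/{save}.png",c["pixels"][:,:,::-1])
    return c
def ray(c,uv,z):
    """pixel -> world point on plane z"""
    R=c["extrinsics"][:3,:3]; t=c["extrinsics"][:3,3]; o=-R.T@t
    d=R.T@np.array([(uv[0]-c["cx"])/c["fx"],-(uv[1]-c["cy"])/c["fy"],-1.0])
    return o+d*(z-o[2])/d[2]
def proj(c,p):
    q=c["extrinsics"][:3,:3]@np.array(p)+c["extrinsics"][:3,3]
    return np.array([c["cx"]+c["fx"]*q[0]/-q[2], c["cy"]-c["fy"]*q[1]/-q[2]])
def cases(c,z=0.012,lo=(3,150,60),hi=(14,255,255),amin=60):
    m=cv2.inRange(cv2.cvtColor(c["pixels"],cv2.COLOR_RGB2HSV),lo,hi)
    m=cv2.morphologyEx(m,cv2.MORPH_CLOSE,np.ones((7,7)))
    out=[]
    for k in cv2.findContours(m,cv2.RETR_EXTERNAL,cv2.CHAIN_APPROX_NONE)[0]:
        if cv2.contourArea(k)<amin: continue
        w=np.array([ray(c,p,z)[:2] for p in k[:,0]],np.float32)
        (x,y),(a,b),ang=cv2.minAreaRect(w*1000)
        if a<b: a,b,ang=b,a,ang+90
        u=k[:,0].mean(0)
        out.append((u.round(),round(x,1),round(y,1),round(a),round(b),round((ang+90)%180-90,1)))
    return out
E
python3 - <<'E'
from h import *
t=cap("top");s=cap("scene")
for n,c in(("top",t),("scene",s)):
    print(n); [print(*o) for o in cases(c)]
    print("green"); [print(*o) for o in cases(c,lo=(50,100,40),hi=(85,255,255))]
    print("yellow"); [print(*o) for o in cases(c,lo=(20,150,80),hi=(32,255,255))]
a=t["pixels"][150:290,260:390,::-1]; a=cv2.resize(a,None,fx=4,fy=4,interpolation=cv2.INTER_CUBIC)
cv2.imwrite("pics/boxtop.png",a)
a=s["pixels"][150:340,240:400,::-1]; a=cv2.resize(a,None,fx=3,fy=3,interpolation=cv2.INTER_CUBIC)
cv2.imwrite("pics/boxscene.png",a)
E
```

```text
top
[455. 275.] 433.5 -411.6 97 50 -76.8
[225. 234.] 572.9 310.2 95 50 69.0
[446. 233.] 567.9 -390.0 98 50 20.6
[510. 160.] 807.7 -612.4 45 41 47.8
green
[401. 231.] 575.9 -248.5 93 47 -6.3
yellow
[602. 383.] 101.1 -829.3 75 45 -1.0
[161. 280.] 429.6 508.6 161 75 30.7
[ 73. 162.] 813.6 811.5 122 72 29.4
scene
[178. 358.] 570.3 -391.9 100 53 19.4
[143. 328.] 436.8 -411.9 97 57 -76.2
[391. 234.] 576.2 308.5 98 58 67.9
[564. 171.] 716.9 973.7 96 27 -66.3
[561. 106.] 458.9 1358.0 158 53 -63.6
[398. 100.] 31.9 888.8 197 39 -54.3
green
[230. 330.] 578.0 -249.8 101 50 -6.6
yellow
[557. 192.] 770.4 854.5 243 73 -65.9
[403. 184.] 427.5 509.6 160 95 30.1
[543.  86.] 274.4 1461.2 645 357 -80.1
```

View pics/boxtop.png

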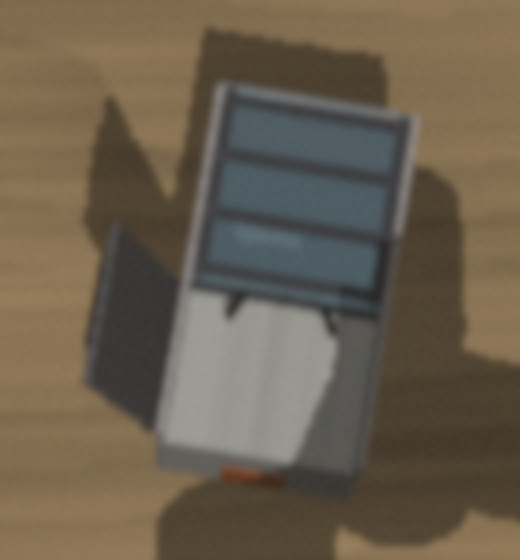

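View pics/boxscene.png

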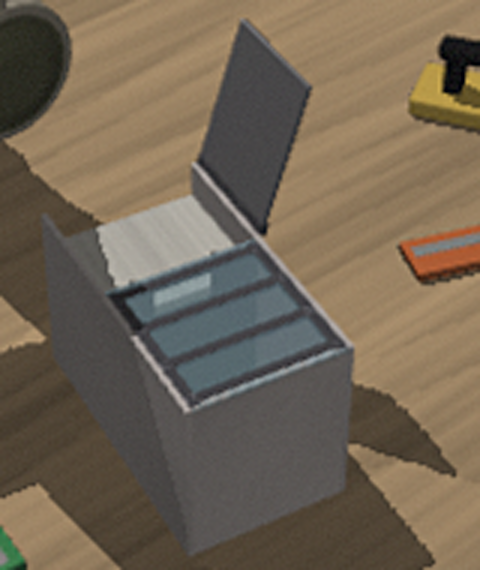

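The top crop shows the roof's far corners at about (218,83) and (418,117), the tray's front left near (160,440), and the cover's free edge from (117,222) to (87,385). The scene crop shows the far corners at (352,348) and (190,410), the front right corner at (45,215), and the cover edge from (244,20) to (310,90).

Run:
```python
from h import *
from scipy.optimize import least_squares
t=cap("top");s=cap("scene")
T=lambda u,v:(260+u/4,150+v/4); S=lambda u,v:(240+u/3,150+v/3)
obs=[(t,T(218,83),(150,75,170)),(t,T(418,117),(150,-75,170)),(s,S(352,348),(150,75,170)),(s,S(190,410),(150,-75,170)),(s,S(45,215),(-115,-75,170)),(t,T(158,437),(-115,75,170))]
for c,p,b in obs: print(b,(ray(c,p,.17)*1000).round(1))
def w(q,b): 
    x,y,a=q; b=np.array(b)/1000; return [x+b[0]*np.cos(a)-b[1]*np.sin(a),y+b[0]*np.sin(a)+b[1]*np.cos(a),b[2]]
f=lambda q:np.concatenate([proj(c,w(q,b))-p for c,p,b in obs])
r=least_squares(f,[.55,0,-.15],loss="soft_l1"); print(r.x, r.fun.reshape(-1,2).round(1))
q=r.x
# cover angle: free edge ends, two views
e=[(t,T(117,222),-3),(t,T(87,385),-115),(s,S(244,20),-115),(s,S(310,90),-3)]
g=lambda a:np.concatenate([proj(c,w(q,(x,75-145*np.cos(a[0])+6*0*np.sin(a[0]),170+145*np.sin(a[0]))))-p for c,p,x in e])
r=least_squares(g,[1.8]);print("cover",r.x,r.fun.round(1))
```

```text
(150, 75, 170) [725.4  26.1 170. ]
(150, -75, 170) [ 697.2 -120.3  170. ]
(150, 75, 170) [727.2  25.2 170. ]
(150, -75, 170) [ 698.6 -114.9  170. ]
(-115, -75, 170) [441.1 -66.8 170. ]
(-115, 75, 170) [461.5  73.7 170. ]
[ 0.56424609 -0.01842283 -0.18362006] [[-0.6  0. ]
 [-0.3 -0.3]
 [ 0.3 -0.9]
 [-1.8  0.8]
 [-2.2 -0. ]
 [-0.9 -1.2]]
cover [1.89455124] [-0.9 -0.1 -0.9  0.  -1.4 -0.8 -0.5 -1.3]
```

```bash
cat >> h.py <<'E'
BOX=(0.5642,-0.0184,-0.1836)
def b2w(x,y):
    a=BOX[2]; return BOX[0]+x*np.cos(a)-y*np.sin(a), BOX[1]+x*np.sin(a)+y*np.cos(a)
def delta(x,y,z,psi):
    """distance to go in the present tool axes, and turn about tool z"""
    from scipy.spatial.transform import Rotation as Ro
    o=robot.observe(); w,i,j,k=o["tool_rot"]; M=Ro.from_quat([i,j,k,w]).as_matrix()
    d=M.T@(np.array([x,y,z])-o["tool_pos"]); h=np.arctan2(M[1,0],M[0,0])
    turn=(h-psi+np.pi)%(2*np.pi)-np.pi
    print("d",d.round(4),"turn",round(turn,3),"h",round(h,3),"pos",o["tool_pos"].round(4),"q6",o["qpos"][5].round(2))
E
python3 -c "
from h import *
delta(.435,-.412,.25,-1.34)"
```

```text
d [ 0.3307 -0.0253  0.1546] turn 1.568 h 0.228 pos [ 0.1186 -0.5114  0.4045] q6 -0.22
```

The rows are not in the units I measure in: shifts go in shares of 50 mm and turns go in shares of 2 pi rad. I convert before sending: 0.047 m is 0.94, 0.02 m is 0.4, 0.15 rad / 6.2832 = 0.0239.

```bash
python3 shift.py '[{"sx":0.94, "sy":-0.072, "sz":0.4}, {"sx":0.94, "sy":-0.072, "sz":0.4}, {"sx":0.94, "sy":-0.072, "sz":0.4}, {"sx":0.94, "sy":-0.072, "sz":0.4}, {"sx":0.94, "sy":-0.072, "sz":0.4}, {"sx":0.94, "sy":-0.072, "sz":0.4}, {"sx":0.94, "sy":-0.072, "sz":0.4}, {"rz":0.0239}, {"rz":0.0239}, {"rz":0.0239}]' 0.07 20; python3 shift.py '[{"rz":0.0239}, {"rz":0.0239}, {"rz":0.0239}, {"rz":0.0239}, {"rz":0.0239}, {"rz":0.0239}, {"rz":0.0239}, {"rz":0.0108}, {}]'; python3 -c "
from h import *
t=cap('top')
[print(*o) for o in cases(t)]
delta(.435,-.412,.169,-1.34)"
```

```text
time_s: 1.3
tool_pos: [0.4264, -0.4146, 0.2676]
tool_rot: [-0.0, 0.994, -0.114, -0.0]
force: [-0.0, -0.9, -0.5]
opening: 0.07
finger_force: 0.0
time_s: 2.2
tool_pos: [0.4259, -0.4149, 0.2679]
tool_rot: [-0.0, 0.784, -0.621, -0.0]
force: [-0.1, 0.1, -0.0]
opening: 0.0699
finger_force: 0.0
[225. 234.] 573.0 310.5 94 50 69.0
[445. 232.] 568.9 -390.0 94 50 20.6
[ 64. 153.] 851.7 840.9 43 21 45.4
[505. 154.] 829.3 -602.8 83 38 60.2
d [-0.0008 -0.0095  0.0989] turn 0.001 h -1.339 pos [ 0.4259 -0.4149  0.2679] q6 1.94
```

In the tool's units: 0.03 m is 0.6, -0.0095 m is -0.19.

```bash
python3 shift.py '[{"sy":-0.19, "sz":0.6}, {"sz":0.6}, {"sz":0.6}, {"sz":0.18}, {}, {}]' && python3 shift.py '[{}, {}, {}, {}, {}, {}]' 0.04 30 && python3 shift.py '[{"sz":-0.6}, {"sz":-0.8}, {"sz":-1}, {"sz":-1}, {"sz":-0.6}, {}]'; python3 -c "
from h import *
delta(*b2w(-.068,-.01),.372,BOX[2])"
```

```text
time_s: 2.85
tool_pos: [0.4354, -0.413, 0.1698]
tool_rot: [0.0, 0.784, -0.621, 0.001]
force: [0.1, -0.5, -0.1]
opening: 0.0701
finger_force: 0.0
time_s: 3.45
tool_pos: [0.4352, -0.4129, 0.1694]
tool_rot: [0.0, 0.784, -0.621, 0.0]
force: [-1.2, 0.3, 5.4]
opening: 0.0498
finger_force: 30.0
time_s: 4.05
tool_pos: [0.4354, -0.4128, 0.3733]
tool_rot: [0.001, 0.784, -0.621, 0.004]
force: [-0.0, -0.5, -1.6]
opening: 0.0496
finger_force: 30.0
d [-0.3727 -0.1493 -0.0009] turn -1.156 h -1.34 pos [ 0.4354 -0.4128  0.3733] q6 1.96
```

In the tool's units: -0.0414 m is -0.828, -0.0166 m is -0.332.

```bash
python3 shift.py '[{"sx":-0.828, "sy":-0.332}, {"sx":-0.828, "sy":-0.332}, {"sx":-0.828, "sy":-0.332}, {"sx":-0.828, "sy":-0.332}, {"sx":-0.828, "sy":-0.332}, {"sx":-0.828, "sy":-0.332}, {"sx":-0.828, "sy":-0.332}, {"sx":-0.828, "sy":-0.332}, {"sx":-0.828, "sy":-0.332}, {}]' && python3 shift.py '[{"rz":-0.0239}, {"rz":-0.0239}, {"rz":-0.0239}, {"rz":-0.0239}, {"rz":-0.0239}, {"rz":-0.0239}, {"rz":-0.0239}, {"rz":-0.0169}, {}, {}]';  python3 -c "
from h import *
t=cap('top','top1');[print(*o) for o in cases(t)]
delta(*b2w(-.068,.037),.372,BOX[2])"
```

```text
time_s: 5.05
tool_pos: [0.4954, -0.0117, 0.3674]
tool_rot: [0.0, 0.785, -0.619, -0.002]
force: [0.5, -0.2, -1.1]
opening: 0.0496
finger_force: 30.0
time_s: 6.05
tool_pos: [0.4954, -0.0162, 0.3681]
tool_rot: [-0.0, 0.996, -0.094, -0.001]
force: [0.1, 0.3, -1.2]
opening: 0.0492
finger_force: 30.0
[ 38. 305.] 354.9 883.2 34 33 -84.9
[225. 234.] 572.9 310.4 95 50 68.5
[446. 232.] 568.8 -389.9 96 50 20.6
d [-0.0001 -0.0473 -0.0037] turn -0.004 h -0.187 pos [ 0.4954 -0.0161  0.3683] q6 1.49
```

View pics/top1.png

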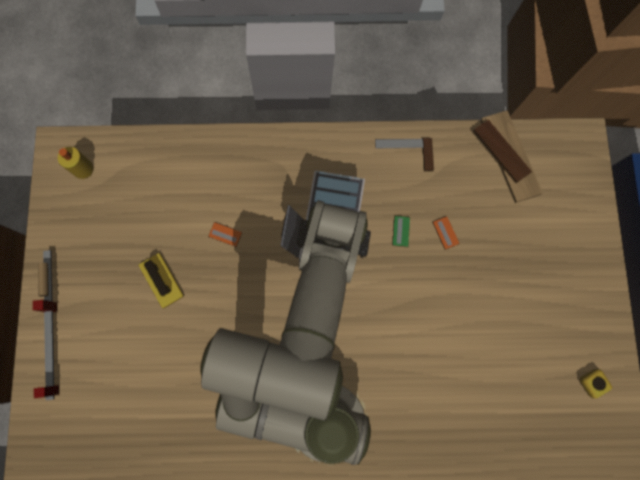

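The right-hand bench is clear: only the orange cases at (225,234) and (446,232) remain besides the held one, so there are three. Next I'll nudge the cover further open with the gripper's side, then lower the case into the tray.

In the tool's units: 0.02 m is 0.4, -0.016 m is -0.32.

```bash
python3 shift.py '[{"sy":-0.32}, {"sy":-0.32}, {"sy":-0.16}, {"sy":-0.14}, {}, {"sy":0.4}, {"sy":0.4}, {"sy":0.14}, {}]'; python3 -c "
from h import *
t=cap('top','top2');s=cap('scene','sc2')
for c,n in((t,'t'),(s,'s')): print(n,[ (a,proj(c,[*b2w(-.003,.075-.145*np.cos(a)),.17+.145*np.sin(a)]).round(),proj(c,[*b2w(-.115,.075-.145*np.cos(a)),.17+.145*np.sin(a)]).round()) for a in (1.9,2.05,2.2)])
a=np.hstack([t['pixels'][150:290,240:400,::-1],s['pixels'][140:280,240:400,::-1]])
cv2.imwrite('pics/c2.png',cv2.resize(a,None,fx=2.5,fy=2.5))
delta(*b2w(-.068,-.008),.304,BOX[2])"
```

```text
time_s: 7.0
tool_pos: [0.4954, -0.0166, 0.369]
tool_rot: [-0.0, 0.996, -0.093, 0.0]
force: [0.3, -0.8, -0.3]
opening: 0.0497
finger_force: 30.0
t [(1.9, array([288., 205.]), array([281., 246.])), (2.05, array([281., 205.]), array([273., 246.])), (2.2, array([274., 205.]), array([267., 245.]))]
s [(1.9, array([343., 179.]), array([320., 156.])), (2.05, array([350., 179.]), array([327., 157.])), (2.2, array([356., 181.]), array([333., 158.]))]
d [ 0.     -0.0018  0.065 ] turn -0.001 h -0.185 pos [ 0.4955 -0.0156  0.369 ] q6 1.49
```

View pics/c2.png

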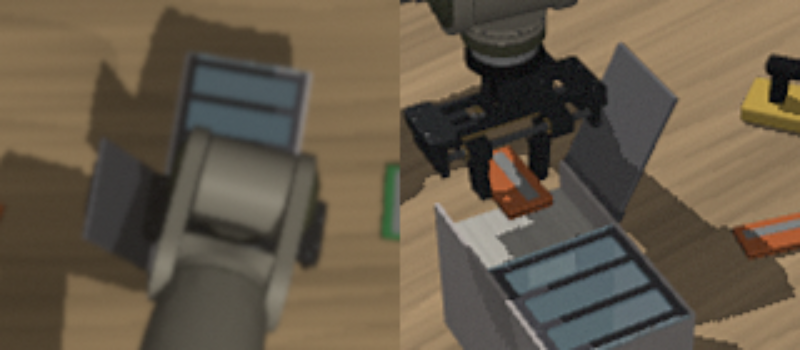

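The cover's free edge is now at about (281,205), which is 2.05 rad. The case hangs straight over the tray, so I'll lower it.

In the tool's units: 0.02 m is 0.4, 0.015 m is 0.3.

```bash
python3 shift.py '[{"sy":-0.04, "sz":0.4}, {"sz":0.4}, {"sz":0.3}, {"sz":0.12}, {"sz":0.04}, {}, {}]'; python3 -c "
from h import *
delta(*b2w(-.068,-.008),.304,BOX[2])"
```

```text
time_s: 7.8
tool_pos: [0.496, -0.0138, 0.3067]
tool_rot: [0.0, 0.996, -0.092, 0.001]
force: [0.3, 0.1, -0.7]
opening: 0.0496
finger_force: 30.0
d [-0.0001  0.0001  0.0027] turn -0.0 h -0.184 pos [ 0.496  -0.0138  0.3067] q6 1.49
```

In the tool's units: 0.002 m is 0.04.

```bash
python3 shift.py '[{"sz":0.04}, {}, {}]' && python3 shift.py '[{}, {}, {}, {"sz":-0.3}, {"sz":-0.4}, {}]' 0.066; python3 shift.py '[{"sx":-0.6, "sy":-0.06}, {"sx":-0.6}, {"sx":-0.24}, {}, {}]' 0; python3 -c "
from h import *
t=cap('top','top3');print(cases(t,.147,amin=30))
s=cap('scene','sc3');print(cases(s,.147,amin=30))
cv2.imwrite('pics/c3.png',cv2.resize(s['pixels'][140:280,220:400,::-1],None,fx=3,fy=3))
delta(*b2w(-.135,-.003),.305,BOX[2]);print('expect case',b2w(-.068,-.008))"
```

```text
time_s: 8.1
tool_pos: [0.496, -0.0139, 0.3045]
tool_rot: [0.0, 0.996, -0.092, 0.001]
force: [-0.6, 0.2, 2.1]
opening: 0.0495
finger_force: 30.0
time_s: 8.7
tool_pos: [0.4962, -0.014, 0.3409]
tool_rot: [0.0, 0.996, -0.092, 0.002]
force: [0.3, 0.5, -0.5]
opening: 0.0661
finger_force: 0.0
time_s: 9.2
tool_pos: [0.426, 0.0021, 0.3388]
tool_rot: [0.0, 0.996, -0.092, 0.0]
force: [-0.3, 0.5, -0.5]
opening: 0.0282
finger_force: 0.0
[(array([ 39., 392.]), 103.7, 796.4, 28, 26, -84.9), (array([225., 234.]), 543.3, 291.2, 87, 47, 69.6), (array([446., 232.]), 539.6, -353.4, 89, 46, 20.6), (array([508., 158.]), 763.9, -554.1, 67, 39, 20.7), (array([ 64., 153.]), 800.7, 779.8, 39, 21, 55.8)]
[(array([179., 358.]), 673.5, -427.0, 87, 47, 20.4), (array([391., 234.]), 677.9, 189.8, 86, 50, 68.0), (array([284., 231.]), 492.1, -14.2, 91, 51, -10.3), (array([564., 171.]), 802.1, 776.4, 86, 25, -66.9), (array([455., 126.]), 441.2, 723.6, 182, 36, -51.2), (array([561., 105.]), 574.0, 1113.8, 140, 46, -65.6), (array([399., 103.]), 211.1, 697.3, 196, 34, -47.7)]
d [ 0.0044 -0.0021  0.0338] turn -0.001 h -0.184 pos [0.4263 0.002  0.3388] q6 1.48
expect case (np.float64(0.495882326812061), np.float64(-0.013850765978105603))
```

View pics/c3.png

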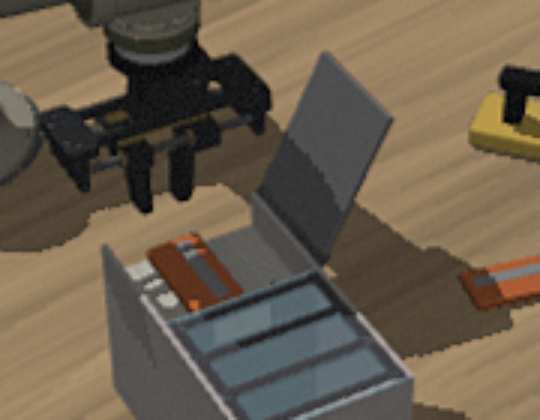

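The case lies flat and aligned in the tray at about (284,231). I'll push it through with closed fingers.

In the tool's units: 0.02 m is 0.4, 0.015 m is 0.3.

```bash
python3 shift.py '[{"sz":0.4}, {"sy":-0.04, "sz":0.26}, {}, {}, {"sx":0.3}, {"sx":0.3}, {"sx":0.3}, {"sx":0.3}, {}]'; python3 shift.py '[{"sx":0.3}, {"sx":0.3}, {"sx":0.3}, {"sx":0.2}, {"sx":0.16}, {}]'; python3 -c "
from h import *
s=cap('scene','sc4');print([o for o in cases(s,.147,amin=30) if 240<o[0][0]<330])
cv2.imwrite('pics/c4.png',cv2.resize(s['pixels'][140:280,220:400,::-1],None,fx=3,fy=3))
delta(*b2w(-.009,-.003),.305,BOX[2])"
```

```text
time_s: 10.2
tool_pos: [0.4861, -0.0072, 0.3066]
tool_rot: [0.0, 0.996, -0.092, 0.001]
force: [-0.8, 1.4, 0.7]
opening: 0.0008
finger_force: 0.0
time_s: 10.8
tool_pos: [0.5471, -0.0184, 0.3062]
tool_rot: [0.0, 0.996, -0.092, 0.0]
force: [-0.9, 0.5, 0.1]
opening: 0.0009
finger_force: 0.0
[]
d [ 0.0082 -0.0001  0.0011] turn -0.001 h -0.184 pos [ 0.5467 -0.0183  0.3061] q6 1.51
```

In the tool's units: -0.04 m is -0.8, -0.03 m is -0.6.

```bash
python3 shift.py '[{"sx":0.1}, {"sx":0.08}, {"sx":0.04}, {}, {}, {"sx":-0.6}, {"sx":-0.8}, {"sx":-0.4, "sz":-0.8}, {}]'; python3 -c "
from h import *
s=cap('scene','sc5');t=cap('top')
print([o for o in cases(s,.147,amin=30) if 240<o[0][0]<360])
a=np.hstack([t['pixels'][150:290,240:400,::-1],s['pixels'][200:340,240:400,::-1]])
cv2.imwrite('pics/c5.png',cv2.resize(a,None,fx=2.5,fy=2.5))
[print(*o) for o in cases(t)]"
```

```text
time_s: 11.75
tool_pos: [0.4681, -0.0034, 0.3499]
tool_rot: [0.0, 0.996, -0.092, 0.003]
force: [0.6, -0.4, 0.0]
opening: 0.0006
finger_force: 0.0
[]
[225. 234.] 573.0 310.5 94 50 69.0
[446. 232.] 568.8 -389.9 96 50 20.6
[ 64. 153.] 852.1 840.8 43 22 52.8
[511. 155.] 823.7 -620.6 95 24 37.1
```

View pics/c5.png

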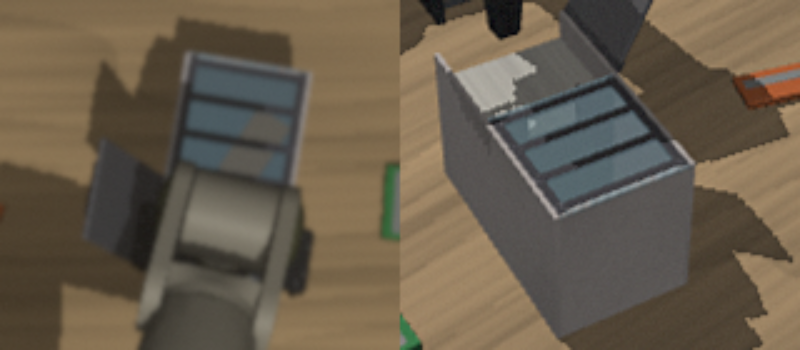

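The tray is empty, and an orange tint shows through the roof, so the first case is inside. Next is the right-hand case.

```bash
python3 -c "
from h import *
delta(.5695,-.3905,.25,.36)"
```

```text
d [0.1692 0.3617 0.0973] turn -0.544 h -0.184 pos [ 0.4692 -0.0038  0.3468] q6 1.5
```

In the tool's units: 0.045 m is 0.9, -0.04 m is -0.8, -0.15 rad / 6.2832 = -0.0239.

```bash
python3 shift.py '[{"sz":-0.8}, {"sx":0.42, "sy":0.9}, {"sx":0.42, "sy":0.9}, {"sx":0.42, "sy":0.9}, {"sx":0.42, "sy":0.9}, {"sx":0.42, "sy":0.9}, {"sx":0.42, "sy":0.9, "sz":0.6}, {"sx":0.42, "sy":0.9, "sz":0.9}, {"sx":0.42, "sy":0.9, "sz":0.9}, {"rz":-0.0239}]' 0.07; python3 shift.py '[{"rz":-0.0239}, {"rz":-0.0239}, {"rz":-0.015}, {}, {}]'; python3 -c "
from h import *
t=cap('top');s=cap('scene')
for c in (t,s): [print(*o) for o in cases(c)][:0]
delta(.5695,-.3905,.1695,.36)"
```

```text
time_s: 12.85
tool_pos: [0.5598, -0.3612, 0.2841]
tool_rot: [-0.004, 1.0, -0.018, -0.004]
force: [-1.1, 0.4, -0.7]
opening: 0.0702
finger_force: 0.0
time_s: 13.35
tool_pos: [0.5606, -0.3576, 0.2919]
tool_rot: [-0.001, 0.984, 0.178, -0.0]
force: [-0.3, 0.1, -0.2]
opening: 0.07
finger_force: 0.0
[ 39. 392.] 95.6 859.0 30 28 -84.9
[202. 249.] 525.5 379.9 96 50 68.9
[ 64. 153.] 852.0 840.7 43 22 52.8
[178. 358.] 570.4 -391.7 99 53 20.7
[397. 214.] 523.5 385.8 97 59 68.1
[564. 171.] 716.0 973.5 96 28 -68.6
[454. 127.] 306.6 910.4 201 41 -53.8
[561. 105.] 458.0 1357.5 158 52 -65.6
[399. 101.] 40.4 884.1 217 38 -51.5
d [-0.0031  0.0341  0.1229] turn -0.002 h 0.358 pos [ 0.5605 -0.3575  0.2924] q6 0.47
```

The left case has been knocked to about (0.525, 0.382). The right one is unchanged, so I'll grasp it.

In the tool's units: 0.04 m is 0.8, 0.034 m is 0.68.

```bash
python3 shift.py '[{"sx":-0.06, "sy":0.68}, {"sz":0.8}, {"sz":0.8}, {"sz":0.6}, {"sz":0.24}, {}, {}]' && python3 shift.py '[{}, {}, {}, {}, {}, {}]' 0.04 30 && python3 shift.py '[{"sz":-0.6}, {"sz":-0.8}, {"sz":-1}, {"sz":-1}, {"sz":-0.6}, {}, {}]'; python3 -c "
from h import *
delta(*b2w(-.068,-.012),.370,BOX[2])"
```

```text
time_s: 14.15
tool_pos: [0.57, -0.3907, 0.1727]
tool_rot: [0.001, 0.984, 0.179, 0.001]
force: [-0.2, 0.0, 0.6]
opening: 0.07
finger_force: 0.0
time_s: 14.75
tool_pos: [0.5698, -0.3905, 0.172]
tool_rot: [0.001, 0.984, 0.179, 0.0]
force: [-0.5, 1.5, 5.7]
opening: 0.0495
finger_force: 30.0
time_s: 15.45
tool_pos: [0.5695, -0.3903, 0.3703]
tool_rot: [-0.0, 0.984, 0.179, -0.0]
force: [-0.0, 0.1, -0.3]
opening: 0.0494
finger_force: 30.0
d [ 0.0615 -0.3748  0.0006] turn 0.543 h 0.36 pos [ 0.5695 -0.3903  0.3703] q6 0.44
```

In the tool's units: -0.0468 m is -0.936, 0.0077 m is 0.154.

```bash
python3 shift.py '[{"sx":0.154, "sy":-0.936}, {"sx":0.154, "sy":-0.936}, {"sx":0.154, "sy":-0.936}, {"sx":0.154, "sy":-0.936}, {"sx":0.154, "sy":-0.936}, {"sx":0.154, "sy":-0.936}, {"sx":0.154, "sy":-0.936}, {"sx":0.154, "sy":-0.936}, {}, {}]' && python3 shift.py '[{"rz":0.0239}, {"rz":0.0239}, {"rz":0.0239}, {"rz":0.0148}, {}, {}]'; python3 -c "
from h import *
delta(*b2w(-.068,-.008),.307,BOX[2])"
```

```text
time_s: 16.45
tool_pos: [0.4952, -0.0176, 0.3697]
tool_rot: [-0.0, 0.984, 0.18, -0.001]
force: [0.6, -0.7, -0.6]
opening: 0.0493
finger_force: 30.0
time_s: 17.05
tool_pos: [0.4956, -0.0191, 0.3703]
tool_rot: [-0.0, 0.996, -0.091, -0.001]
force: [0.7, 0.1, -1.1]
opening: 0.0493
finger_force: 30.0
d [-0.0006 -0.0053  0.0633] turn 0.002 h -0.182 pos [ 0.4956 -0.0191  0.3703] q6 1.48
```

In the tool's units: 0.02 m is 0.4, 0.015 m is 0.3.

```bash
python3 shift.py '[{"sy":-0.1, "sz":0.4}, {"sz":0.4}, {"sz":0.3}, {"sz":0.14}, {"sz":0.02}, {}, {}]' && python3 shift.py '[{}, {}, {}, {"sz":-0.3}, {"sz":-0.4}, {}]' 0.066; python3 shift.py '[{"sx":-0.6, "sy":-0.06}, {"sx":-0.6}, {"sx":-0.24}, {}, {}]' 0; python3 -c "
from h import *
s=cap('scene','sc6');print([o for o in cases(s,.147,amin=30) if 240<o[0][0]<330])
delta(*b2w(-.135,-.003),.305,BOX[2])"
```

```text
time_s: 17.75
tool_pos: [0.4965, -0.0134, 0.3087]
tool_rot: [0.0, 0.996, -0.091, 0.001]
force: [-0.3, -0.4, -1.2]
opening: 0.0493
finger_force: 30.0
time_s: 18.35
tool_pos: [0.4967, -0.0134, 0.345]
tool_rot: [0.0, 0.996, -0.091, 0.002]
force: [-0.0, 0.5, -0.6]
opening: 0.0657
finger_force: 0.0
time_s: 18.85
tool_pos: [0.4265, 0.0026, 0.3428]
tool_rot: [0.0, 0.996, -0.092, 0.0]
force: [0.8, -0.1, -0.4]
opening: 0.0282
finger_force: 0.0
[(array([284., 230.]), 491.5, -13.6, 92, 51, -10.8)]
d [ 0.004  -0.0015  0.0378] turn 0.0 h -0.183 pos [0.4267 0.0025 0.3428] q6 1.48
```

In the tool's units: 0.02 m is 0.4, 0.016 m is 0.32.

```bash
python3 shift.py '[{"sz":0.4}, {"sy":-0.02, "sz":0.32}, {}, {}, {"sx":0.3}, {"sx":0.3}, {"sx":0.3}, {"sx":0.3}, {}]'; python3 shift.py '[{"sx":0.3}, {"sx":0.3}, {"sx":0.3}, {"sx":0.2}, {"sx":0.16}, {"sx":0.1}, {"sx":0.08}, {"sx":0.06}, {}, {}]'; python3 shift.py '[{"sx":-0.6}, {"sx":-0.8}, {"sx":-0.4, "sz":-0.8}, {}]'; python3 -c "
from h import *
s=cap('scene','sc7');t=cap('top')
print([o for o in cases(s,.147,amin=20) if 240<o[0][0]<360])
[print(*o) for o in cases(t)]
cv2.imwrite('pics/c7.png',cv2.resize(s['pixels'][200:340,240:400,::-1],None,fx=2.5,fy=2.5))
delta(.525,.382,.33,1.195)"
```

```text
time_s: 19.8
tool_pos: [0.4865, -0.0076, 0.3077]
tool_rot: [0.0, 0.996, -0.092, 0.001]
force: [-0.4, -0.7, -0.2]
opening: 0.0003
finger_force: 0.0
time_s: 20.8
tool_pos: [0.5561, -0.02, 0.3063]
tool_rot: [-0.001, 0.996, -0.091, -0.008]
force: [-31.7, 2.7, 13.2]
opening: 0.0006
finger_force: 16.3
time_s: 21.2
tool_pos: [0.4691, -0.0039, 0.3509]
tool_rot: [0.0, 0.996, -0.091, 0.003]
force: [0.9, -0.6, -0.5]
opening: 0.0007
finger_force: 0.0
[]
[ 38. 305.] 354.9 883.2 34 33 -84.9
[200. 251.] 519.9 388.0 95 50 68.9
[514. 164.] 792.5 -628.9 75 44 -11.2
d [-0.0166 -0.3899  0.0178] turn -1.378 h -0.183 pos [ 0.4703 -0.0044  0.3479] q6 1.49
```

View pics/c7.png

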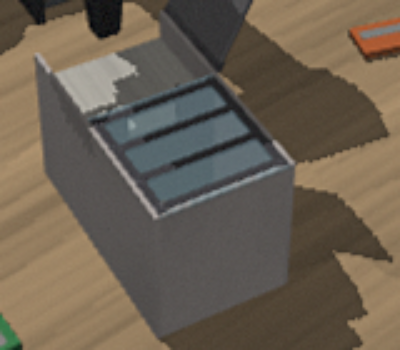

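The second case is through, and the tray is empty. The left case is now at about (0.520, 0.388). I'll go round the front of the cover to reach it.

In the tool's units: -0.049 m is -0.98, 0.01 m is 0.2.

```bash
python3 shift.py '[{"sx":-0.7}, {"sx":-0.7}, {"sy":-0.98}, {"sy":-0.98}, {"sy":-0.98}, {"sy":-0.98}, {"sx":0.2, "sy":-0.98}, {"sx":0.3, "sy":-0.98}, {"sx":0.3, "sy":-0.98}, {"sx":0.26, "sy":-0.98}]' 0.07; python3 shift.py '[{"rz":-0.0239}, {"rz":-0.0239}, {"rz":-0.0239}, {"rz":-0.0239}, {"rz":-0.0239}, {"rz":-0.0239}, {"rz":-0.0239}, {"rz":-0.0239}, {"rz":-0.0239}, {"rz":-0.0056}]'; python3 -c "
from h import *
t=cap('top');s=cap('scene','sc8')
for c in (t,s): [print(*o) for o in cases(c)]
delta(.520,.389,.1695,1.195)"
```

```text
time_s: 22.3
tool_pos: [0.5246, 0.3833, 0.3454]
tool_rot: [0.001, 0.996, -0.091, -0.001]
force: [0.2, -0.3, 1.3]
opening: 0.0701
finger_force: 0.0
time_s: 23.3
tool_pos: [0.5242, 0.3813, 0.3453]
tool_rot: [-0.0, 0.824, 0.567, -0.001]
force: [0.1, 0.3, -0.1]
opening: 0.0698
finger_force: 0.0
[396. 214.] 522.8 386.6 98 59 68.4
[564. 171.] 716.6 973.7 96 29 -68.6
[455. 127.] 309.3 912.3 201 41 -51.0
[561. 105.] 458.0 1357.5 158 52 -65.6
d [ 0.006  -0.0064  0.176 ] turn 0.007 h 1.202 pos [0.5241 0.3813 0.3455] q6 0.82
```

In the tool's units: 0.04 m is 0.8, 0.03 m is 0.6, 0.007 rad / 6.2832 = 0.0011.

```bash
python3 shift.py '[{"sx":0.12, "sy":-0.128, "sz":0.6, "rz":0.0011}, {"sz":0.8}, {"sz":0.8}, {"sz":0.8}, {"sz":0.36}, {"sz":0.12}, {"sz":0.04}, {}, {}]' && python3 shift.py '[{}, {}, {}, {}, {}, {}]' 0.04 30 && python3 shift.py '[{"sz":-0.6}, {"sz":-0.8}, {"sz":-1}, {"sz":-1}, {"sz":-0.6}, {}, {}]'; python3 -c "
from h import *
delta(*b2w(-.17,-.008),.370,BOX[2])"
```

```text
time_s: 24.3
tool_pos: [0.5203, 0.3893, 0.1723]
tool_rot: [0.0, 0.827, 0.562, 0.001]
force: [0.6, -0.3, -0.6]
opening: 0.0696
finger_force: 0.0
time_s: 24.9
tool_pos: [0.52, 0.3892, 0.1714]
tool_rot: [0.0, 0.827, 0.563, 0.0]
force: [-1.7, -0.9, 5.8]
opening: 0.0495
finger_force: 30.0
time_s: 25.6
tool_pos: [0.5199, 0.3891, 0.37]
tool_rot: [-0.0, 0.827, 0.562, -0.001]
force: [-0.2, 0.0, -1.8]
opening: 0.0494
finger_force: 30.0
d [-4.031e-01  2.550e-02  3.000e-04] turn 1.378 h 1.195 pos [0.5199 0.3891 0.37  ] q6 0.84
```

The rows are not in the units I measure in: shifts go in shares of 50 mm and turns go in shares of 2 pi rad. I convert before sending: 0.15 rad / 6.2832 = 0.0239.

```bash
python3 shift.py '[{"rz":0.0239}, {"rz":0.0239}, {"rz":0.0239}, {"rz":0.0239}, {"rz":0.0239}, {"rz":0.0239}, {"rz":0.0239}, {"rz":0.0239}, {"rz":0.0239}, {"rz":0.0048}]'; python3 -c "
from h import *
print(robot.observe()['finger_force'],robot.observe()['opening'])
delta(*b2w(-.18,-.008),.370,BOX[2])"
```

```text
time_s: 26.6
tool_pos: [0.52, 0.3891, 0.368]
tool_rot: [0.001, 0.995, -0.095, -0.002]
force: [-0.4, -0.4, -1.9]
opening: 0.0491
finger_force: 30.0
29.99827355146408 0.04913198152627091
d [-0.0596  0.4009 -0.0006] turn -0.006 h -0.19 pos [0.52   0.3891 0.368 ] q6 2.22
```

In the tool's units: 0.045 m is 0.9, -0.03 m is -0.6.

```bash
python3 shift.py '[{"sx":-0.6}, {"sx":-0.6}, {"sy":0.9}, {"sy":0.9}, {"sy":0.9}, {"sy":0.9}, {"sy":0.9}, {"sy":0.9}, {"sy":0.9}, {"sy":0.9}]'; python3 shift.py '[{"sy":0.7, "rz":-0.001}, {"sy":0.12}, {}, {"sx":0.8}, {"sx":0.8}, {"sx":0.64}, {}, {}]'; python3 -c "
from h import *
delta(*b2w(-.068,-.008),.307,BOX[2])"
```

```text
time_s: 27.6
tool_pos: [0.3937, 0.0449, 0.3692]
tool_rot: [-0.0, 0.996, -0.092, -0.002]
force: [0.2, 0.2, -0.2]
opening: 0.049
finger_force: 30.0
time_s: 28.4
tool_pos: [0.4975, -0.0126, 0.3697]
tool_rot: [-0.0, 0.996, -0.089, -0.001]
force: [-0.0, 0.1, -1.1]
opening: 0.0495
finger_force: 30.0
d [-0.0012  0.0015  0.0627] turn 0.006 h -0.178 pos [ 0.4975 -0.0126  0.3697] q6 1.49
```

In the tool's units: 0.02 m is 0.4, 0.015 m is 0.3, 0.006 rad / 6.2832 = 0.001.

```bash
python3 shift.py '[{"sx":-0.02, "sy":0.03, "sz":0.4, "rz":0.001}, {"sz":0.4}, {"sz":0.3}, {"sz":0.14}, {}, {}]' && python3 shift.py '[{}, {}, {}, {"sz":-0.3}, {"sz":-0.4}, {}]' 0.066; python3 shift.py '[{"sx":-0.6, "sy":-0.06}, {"sx":-0.6}, {"sx":-0.24}, {}, {}]' 0; python3 -c "
from h import *
s=cap('scene','sc9');print([o for o in cases(s,.147,amin=30) if 240<o[0][0]<330])
delta(*b2w(-.135,-.003),.305,BOX[2])"
```

```text
time_s: 29.0
tool_pos: [0.4961, -0.0149, 0.3097]
tool_rot: [0.0, 0.996, -0.092, 0.0]
force: [-0.6, -0.5, -0.8]
opening: 0.0494
finger_force: 30.0
time_s: 29.6
tool_pos: [0.4965, -0.0153, 0.3461]
tool_rot: [0.0, 0.996, -0.092, 0.002]
force: [0.1, 0.0, -0.6]
opening: 0.0659
finger_force: 0.0
time_s: 30.1
tool_pos: [0.4263, 0.0008, 0.3438]
tool_rot: [0.0, 0.996, -0.093, 0.0]
force: [-0.8, -0.4, -0.8]
opening: 0.0288
finger_force: 0.0
[(array([284., 231.]), 492.4, -15.4, 90, 51, -10.4)]
d [ 0.0039 -0.0033  0.0388] turn -0.002 h -0.185 pos [0.4265 0.0008 0.3438] q6 1.48
```

In the tool's units: 0.02 m is 0.4, 0.016 m is 0.32.

```bash
python3 shift.py '[{"sy":-0.06, "sz":0.4}, {"sz":0.32}, {}, {}, {"sx":0.3}, {"sx":0.3}, {"sx":0.3}, {"sx":0.3}, {}]'; python3 shift.py '[{"sx":0.3}, {"sx":0.3}, {"sx":0.3}, {"sx":0.2}, {"sx":0.16}, {"sx":0.1}, {"sx":0.06}, {}, {}]'; python3 shift.py '[{"sx":-0.6}, {"sx":-0.8}, {"sx":-0.8, "sz":-0.8}, {"sx":-0.8}, {}]'; python3 -c "
from h import *
s=cap('scene','sc10');t=cap('top')
print([o for o in cases(s,.147,amin=20) if 240<o[0][0]<360])
[print(*o) for o in cases(t)]
a=np.hstack([t['pixels'][150:290,240:400,::-1],s['pixels'][140:280,240:400,::-1]])
cv2.imwrite('pics/c10.png',cv2.resize(a,None,fx=2.5,fy=2.5))
delta(*b2w(-.059,.2),.33,BOX[2])"
```

```text
time_s: 31.05
tool_pos: [0.4867, -0.0076, 0.3087]
tool_rot: [0.0, 0.996, -0.093, 0.001]
force: [0.6, -0.4, 0.9]
opening: 0.0004
finger_force: 0.0
time_s: 31.95
tool_pos: [0.5543, -0.0199, 0.3078]
tool_rot: [-0.0, 0.996, -0.092, -0.002]
force: [-7.6, 1.6, 3.4]
opening: 0.0006
finger_force: 4.0
time_s: 32.45
tool_pos: [0.409, 0.0077, 0.3438]
tool_rot: [-0.0, 0.996, -0.092, -0.0]
force: [0.7, -0.0, 0.0]
opening: 0.0003
finger_force: 0.0
[]
[511. 160.] 806.2 -614.8 68 38 26.3
d [ 0.0947 -0.2033  0.0141] turn -0.002 h -0.185 pos [0.4121 0.0066 0.3439] q6 1.49
```

View pics/c10.png

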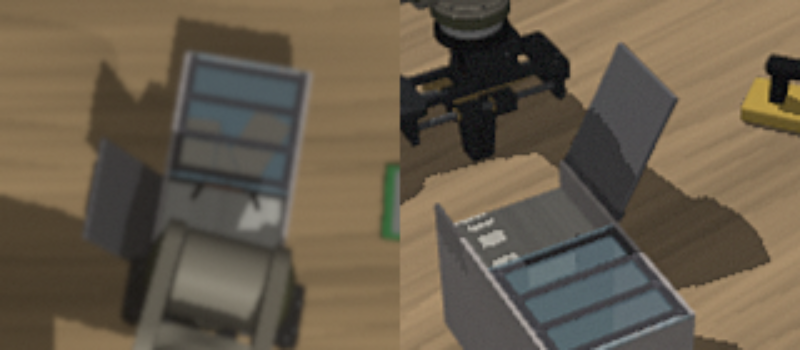

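All three cases are through: none are left on the bench, the tray is empty, and orange shows through the roof. The cover's free edge is still near (281,205). Next I'll go to the outside of the cover.

In the tool's units: -0.05 m is -1, -0.048 m is -0.96.

```bash
python3 shift.py '[{"sz":-1}, {"sz":-1}, {"sy":-1, "sz":-0.14}, {"sy":-1}, {"sy":-1}, {"sy":-0.96}, {"sx":0.7}, {"sx":0.6}, {"sx":0.6}, {}]' 0; python3 -c "
from h import *
delta(*b2w(-.059,.195),.451,BOX[2])
delta(*b2w(-.059,.0985),.451,BOX[2])"
```

```text
time_s: 33.55
tool_pos: [0.5453, 0.1825, 0.4485]
tool_rot: [0.0, 0.996, -0.093, -0.001]
force: [0.4, 0.0, -0.2]
opening: 0.0003
finger_force: 0.0
d [-0.0038 -0.0009 -0.0025] turn -0.003 h -0.187 pos [0.5453 0.1825 0.4485] q6 1.88
d [-0.0034  0.0956 -0.0025] turn -0.003 h -0.187 pos [0.5453 0.1825 0.4485] q6 1.88
```

In the tool's units: 0.015 m is 0.3, 0.012 m is 0.24.

```bash
python3 shift.py '[{"sx":-0.06, "sy":0.3}, {"sy":0.3}, {"sy":0.24}, {"sy":0.24}, {"sy":0.24}, {"sy":0.2}, {"sy":0.2}, {"sy":0.2}, {}, {}]'; python3 -c "
from h import *
s=cap('scene');t=cap('top')
a=np.hstack([t['pixels'][150:290,240:400,::-1],s['pixels'][140:280,240:400,::-1]])
cv2.imwrite('pics/c11.png',cv2.resize(a,None,fx=2.5,fy=2.5))
delta(*b2w(-.059,.0547),.450,BOX[2])"
```

```text
time_s: 34.55
tool_pos: [0.5215, 0.0891, 0.45]
tool_rot: [0.0, 0.996, -0.093, -0.0]
force: [-0.2, 0.6, -0.5]
opening: 0.001
finger_force: 0.0
d [0.0027 0.0436 0.0001] turn -0.001 h -0.185 pos [0.5215 0.0895 0.45  ] q6 1.7
```

View pics/c11.png

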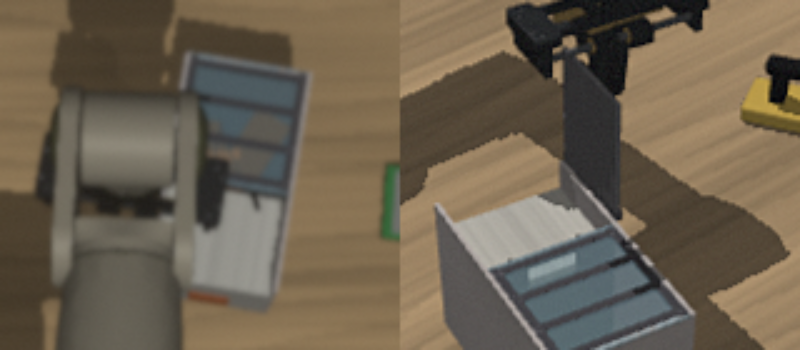

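The cover is now upright with the fingers behind it and the tray clear. I'll follow its arc down.

In the tool's units: 0.011 m is 0.22, 0.0107 m is 0.214.

```bash
python3 shift.py '[{"sx":0.02, "sy":0.22}, {"sy":0.22}, {"sy":0.22}, {"sy":0.22}, {"sy":0.214, "sz":0.106}, {"sy":0.214, "sz":0.106}, {"sy":0.214, "sz":0.106}, {"sy":0.172, "sz":0.166}, {"sy":0.172, "sz":0.166}, {"sy":0.172, "sz":0.166}]'; python3 -c "
from h import *
delta(*b2w(-.059,-.0203),.377,BOX[2]);delta(*b2w(-.059,-.027),.348,BOX[2])"
```

```text
time_s: 35.65
tool_pos: [0.5036, -0.0116, 0.4086]
tool_rot: [-0.0, 0.996, -0.093, -0.0]
force: [1.3, 0.9, 0.6]
opening: 0.0003
finger_force: 0.6
d [0.0019 0.0159 0.0316] turn -0.002 h -0.185 pos [ 0.5036 -0.0116  0.4086] q6 1.5
d [0.0019 0.0226 0.0606] turn -0.002 h -0.185 pos [ 0.5036 -0.0116  0.4086] q6 1.5
```

In the tool's units: 0.0107 m is 0.214, 0.0097 m is 0.194.

```bash
python3 shift.py '[{"sy":0.114, "sz":0.214}, {"sy":0.114, "sz":0.214}, {"sy":0.09, "sz":0.214}, {"sy":0.044, "sz":0.194}, {"sy":0.044, "sz":0.194}, {"sy":0.044, "sz":0.194}, {"sz":0.1}, {"sz":0.04}, {}, {}]'; python3 -c "
from h import *
delta(*b2w(-.059,-.027),.342,BOX[2])"
```

```text
time_s: 36.65
tool_pos: [0.4994, -0.033, 0.3423]
tool_rot: [0.0, 0.996, -0.092, -0.0]
force: [-6.2, -0.6, 10.8]
opening: 0.0001
finger_force: 5.9
d [0.0021 0.0008 0.0003] turn -0.001 h -0.185 pos [ 0.4994 -0.033   0.3423] q6 1.46
```

In the tool's units: -0.05 m is -1, -0.04 m is -0.8.

```bash
python3 shift.py '[{"sz":0.02}, {}, {"sz":-0.6}, {"sz":-1}, {"sx":-0.8, "sy":0.6, "sz":-1}, {"sx":-0.8, "sy":0.8}, {"sx":-0.8, "sy":0.8}, {}, {}]'; python3 -c "
from h import *
s=cap('scene');t=cap('top')
for c in(s,t):
  for n,a in(('orange',{}),('green',dict(lo=(50,100,40),hi=(85,255,255))),('yel',dict(lo=(20,150,80),hi=(32,255,255)))): print(n,[o[:3] for o in cases(c,**a)])
print([(a,[proj(s,[*b2w(x,.075-.145*np.cos(a)),.17+.145*np.sin(a)]).round(1) for x in(-.115,-.003)]) for a in (0,.05,.1)])
a=np.hstack([t['pixels'][150:290,240:400,::-1],s['pixels'][190:330,240:400,::-1]])
cv2.imwrite('pics/c12.png',cv2.resize(a,None,fx=2.5,fy=2.5))"
```

```text
time_s: 37.55
tool_pos: [0.3851, -0.1054, 0.4559]
tool_rot: [0.0, 0.996, -0.093, 0.001]
force: [-0.1, 0.0, 0.4]
opening: 0.0007
finger_force: 0.0
orange [(array([564., 171.]), 717.5, 974.0), (array([455., 125.]), 294.9, 925.0), (array([561., 105.]), 458.0, 1357.5)]
green [(array([230., 330.]), 578.4, -249.8)]
yel [(array([557., 192.]), 767.4, 853.6), (array([403., 184.]), 427.3, 509.8), (array([545.,  86.]), 274.6, 1461.0)]
orange [(array([ 38., 305.]), 354.9, 883.2), (array([511., 156.]), 825.9, -614.8)]
green [(array([401., 231.]), 576.0, -248.5)]
yel [(array([596., 384.]), 98.7, -807.7), (array([161., 280.]), 429.7, 508.4), (array([ 73., 162.]), 812.8, 811.0)]
[(0, [array([254.6, 221. ]), array([273.8, 246.9])]), (0.05, [array([254.4, 218.8]), array([273.7, 244.6])]), (0.1, [array([254.4, 216.6]), array([273.8, 242.4])])]
```

View pics/c12.png

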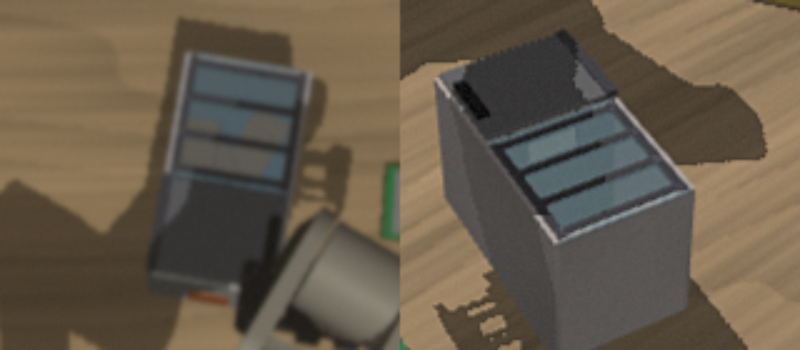

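The cover lies flat shut: its front corner is at about (255,220), which matches angle 0. The arm is clear, and the green case and push block haven't moved.

```bash
python3 -c "
from workcell import robot, optics, finish_job
print(finish_job())"
```

```text
the job is handed in; nothing more can be done
None
```

I posted all three orange cases through the slot into the hopper and lowered the cover flat shut; the green case and push block did not move, and the job is handed in, though no verdict came back.

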